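Shut and tuck the cover of the spare-blade case

ROBOT

A 6-joint arm with a two-finger parallel gripper is mounted at the origin on a cart in front of the work surface, level with it; the furniture and walls round the work are solid. World frame = base frame: x ahead of the robot, y to its left, z up, the work surface at z = 0. Lengths are in mm, angles in rad, forces in N, time in s.
With the tool pointing down it reaches from about 400 to 925 mm from the base axis. Payload 12.5 kg.
Tool frame: the origin (TCP) lies at the very end of the fingers, on their centre line; the grasp point (between the pads) lies 19 mm behind it; z points along the fingers, y is the line along which they close (so a half turn about z gives the same grasp; the last joint's range is limited). The gripper opens to 95 mm and grips with 3 to 60 N. Pads are 20 mm wide; open, the fingers measure 119 mm over their backs; the gripper's body (75 mm by 180 mm) begins 59 mm behind the grasp point.
Start: joints at [1.095, 0.491, 1.559, -0, 1.092, -0.106], TCP at [225.879, 582.777, 186.861] pointing down, gripper open.
Joint ranges: [-3.1, 3.1], [-0.84, 2.19], [0.05, 2.79], [-1.13, 4.28], [0.06, 2.93], [-2.69, 2.69]. Speed limits (rad/s): [2.22, 2.22, 2.79, 3.14, 3.14, 3.14].

INTERFACE

Orientations are given as a unit quaternion [x, y, z, w].
In Python, from rig import robot gives the robot as it stands. The module is installed in compiled form; this text tells all that it offers.
- The arm moves only by the tool play_rows, never from a script. Its argument "targets" is a list that holds one entry, the list of rows, each a list of 6 numbers: the shift along the tool's x, y, z normalised to -1 to 1, where 1 is 50 mm, then the turn, a rotation vector about the tool's x, y, z normalised to -1 to 1, where 1 is 0.08 rad. In form: [[[dx, dy, dz, rx, ry, rz], ...]]. A call has 1 to 8 rows; each row shifts and turns the commanded pose from where the row before left it, along the tool's axes as they then stand; what a row does not reach is not made up. A row lasts 1/10 s, in which the tool goes at most 50 mm and 8.59 degrees, less where a joint would pass 70% of its speed; a pose out of reach is approached as far as the arm can. A call with a number of a shift or a turn outside -1 to 1 is refused whole. A call with a gripper value outside its range is refused whole. "jaw" is the finger opening in mm, from 0 to 95.1, set as the call begins (left out, the last holds). The fingers move at their own pace and stop on an object; "squeeze" is the grip in N (left out, the last holds). Time passes only in rows, so rows that do not move let the fingers close. It gives the time, the measured TCP pose, the force, the opening and the grip force at its end, in the units of the state.
- robot.read_state(): the state, without advancing time (a new reading comes with each control period).
- robot.camera(name): name is "scene" or "side" or "wrist"; returns a dict with "color" (400x640x3 uint8, blue, green, red), "fx", "fy", "cx", "cy" (pixels), "rvec" (rotation vector, rad) and "tvec" (3), from world to camera coordinates, as OpenCV has them. Camera axes: x right, y down, z forward; pixel columns grow to the right and rows downward; lengths in mm; the calibration is good to about 2 mm. A picture is of the moment at which its call begins. There is no depth.
- robot.finish_job(): hands the job in; it is judged then, once.
The state is a dict: "t": time; "joints": joint angles; "qvel": joint speeds; "effort": joint torques, N m; "position": TCP position; "tcp_rot": TCP orientation; "ft_force": force on the tool from outside, world axes, zero at the start; "moment": the same for the moment, N m; "width": finger opening in mm; "finger_force": force on a finger pad.
Only numpy, scipy, OpenCV 4.12 (cv2) and the standard library are available. Lean on these libraries where they do the work, as an engineer would, in place of code of your own. Each camera call takes 0.05 s, during which the arm holds its last target. There are 200 camera calls.

TASK

Shut the spare-blade case: with closed fingertips push the cover over by its outside face, press it down against its spring, and push it along so that its free edge is tucked fully home beneath the retaining lip and it stays shut when you let go. Only press and push: do not pinch or lift the cover or touch the rubber pad on its inside, leave the blade lying in the case, and do not disturb the things standing round it.

Things in the scene. Friction and masses are not known exactly. Their poses are not given: they have to be found in the camera images.
- blade_case: Grey metal tray fixed to the table, 162 x 138 mm. Origin on the table; x is level, from the hinge end (wall 22 mm high at x = -0.076) to the lip end (wall 42 mm high at x = +0.086); z up. Side walls 36 mm high, inner faces at y = +-0.064. The cover's hinge axis is parallel to y, at z = 0.031, x = -0.066 + cover_slide.
- cover (a joint): Hinge angle, rad: 0 = flat in the tray, 1.57 = upright, 2.1 = leaning back over the hinge end; lowest -0.06. Grey plate, 124 mm from hinge axis to free edge, 120 wide, 6 thick, centred on the axis. Spring and friction hold it about upright; pressing it flat takes 4 to 5 N at 60 mm from the hinge; let go untucked, it springs up. Its outside faces the hinge end, up when flat.
- cover_slide (a joint): How far the hinge pin has slid in its slots along the case's +x, m: 0 = back, 0.022 = fully home with the cover's edge 10 mm under the lip. About 4 N of friction holds it anywhere. It must be back (below 0.004) for the cover to fold down past the lip; then, pressed flat, the cover slides home.
- cover_edge (a point): Middle of the cover's free edge, 124 mm from the hinge axis, mid-thickness.
- cover_stop (a point): Middle of the foot of the thumb stop's steep face, on the cover's outside face 82 mm from the hinge axis. The stop is a ridge 10 mm high and 60 mm wide; the steep face looks to the hinge, the other side slopes down to the free edge. Pushing the steep face towards the lip slides the flat cover home.
- lip_edge (a point): Middle of the fixed retaining lip's lower inner edge, at (0.070, 0, 0.038) in the case's frame. The lip is 110 mm wide, 4 mm thick, reaches 11 mm inward from the end wall; its mouth flares up to x = 0.063, z = 0.047. The flat cover passes 4 mm beneath it.
- cover_liner: Black rubber pad, 104 x 98 x 3 mm, on the cover's inside face; not to be touched. Origin on the hinge axis, turns with the cover; x to the free edge, z out of the outside face.
- blade: Toothed circular scoring blade, 119 mm across and 10 mm thick, lying loose in the tray. Origin: centre of its underside, 4 mm above the table.
- star_knob: Bystander: black star-shaped knob with a steel shank pointing up, 48 mm across, 62 mm high, loose, near the lip end. Origin: centre of its underside.
- t_bolt: Bystander: steel T-bolt with a wing nut, 22 x 34 x 58 mm, standing loose beside the case. Origin: centre of its underside.
- offcut: Bystander: small wooden block, 60 x 90 x 30 mm, lying loose beside the case. Origin: centre of its underside.
Not all that is in view belongs to the job. Leave any blue or red look-alike of the blade alone.

How it is judged (in metres and radians):
On the way, in this order (a step that is already met when the one before it is completed fails the run):
1. the cover is folded over, nearly flat (value of joint cover below 0.25 rad), for 0.05 s.
2. its edge is tucked under the lip (value of joint cover_slide above 0.017 m and value of joint cover below 0.08 rad), for 0.2 s.
At the end, for the whole second after the job is handed in: The cover lies shut by itself (hinge below 0.08 rad, at rest), slid at least 17 of its 22 mm so that its free edge is 4.5 mm or more beneath the lip; the blade still lies in the tray (all of step 2 and x of cover_edge in the frame of blade_case above 0.0745 m and z of cover_edge in the frame of lip_edge below 0.001 m and velocity of joint cover below 0.05 rad/s and z of blade in the frame of blade_case below 0.012 m and horizontal distance between blade and blade_case below 0.03 m); the robot touches nothing.
It fails at once if the cover was pinched or taken by its inside: fingers on the rubber pad (contact force between the fingers and cover_liner above 1 N).
It fails at once if the blade was lifted (z of blade in the frame of blade_case above 0.02 m).
It fails at once if the star knob was disturbed (distance of star_knob from where it was at the start of the episode above 0.02 m).
It fails at once if the T-bolt was disturbed (distance of t_bolt from where it was at the start of the episode above 0.02 m).
It fails at once if the wooden block was disturbed (distance of offcut from where it was at the start of the episode above 0.02 m).
It also fails if it takes over 38 s, if anything falls off the work surface, if the arm or the gripper's body presses on something with over 40 N, if the wrist force passes 120 N, or if a joint passes its speed limit or range.

## Working session

There is one attempt and no reset: what is moved stays moved. The work goes in short steps, Python scripts to look and compute and a tool call to move; the robot and the scene stay as the last step left them, time stands still between calls to the robot, and variables do not carry over. Pictures are saved under pics/ and viewed, at most 10 in all, crops included, and the job is handed in when it is done.

Besides the shell and the picture viewer there is one more tool, called after "Call:" by a JSON object that holds its "fn" and its "kwargs", one argument or row to a line. play_rows: Moves the arm, as the interface text tells. Its arguments: {"type":"object","properties":{"targets":{"type":"array","items":{"type":"array","items":{"type":"array","items":{"type":"number","minimum":-1,"maximum":1}}}},"jaw":{"type":"number"},"squeeze":{"type":"number"}},"required":["targets"]}

```bash
mkdir -p pics; cat > h.py <<'E'
import numpy as np, cv2
from rig import robot
from scipy.spatial.transform import Rotation as R
def ray(c,u,v):
    Rm,_=cv2.Rodrigues(np.array(c["rvec"],float)); t=np.array(c["tvec"],float).ravel()
    o=-Rm.T@t; d=Rm.T@np.array([(u-c["cx"])/c["fx"],(v-c["cy"])/c["fy"],1.]); return o,d/np.linalg.norm(d)
def onz(c,u,v,z):
    o,d=ray(c,u,v); return o+d*(z-o[2])/d[2]
def tri(c1,p1,c2,p2):
    o1,d1=ray(c1,*p1); o2,d2=ray(c2,*p2)
    s=np.linalg.lstsq(np.c_[d1,-d2],o2-o1,rcond=None)[0]; a=o1+s[0]*d1;b=o2+s[1]*d2
    return (a+b)/2, np.linalg.norm(a-b)
def proj(c,P):
    K=np.array([[c["fx"],0,c["cx"]],[0,c["fy"],c["cy"]],[0,0,1.]])
    return cv2.projectPoints(np.array(P,float).reshape(-1,3),np.array(c["rvec"],float),np.array(c["tvec"],float),K,None)[0].reshape(-1,2)
E
python3 - <<'E'
from h import *
import pickle
cs={n:robot.camera(n) for n in("scene","side","wrist")}
pickle.dump(cs,open("c0.pkl","wb"))
for n,c in cs.items():
    o,_=ray(c,320,200); print(n,o,c["fx"])
cv2.imwrite("pics/a.png",np.vstack([cv2.resize(cs["scene"]["color"],(480,300)),cv2.resize(cs["side"]["color"],(480,300))]))
cv2.imwrite("pics/scene.png",cs["scene"]["color"]);cv2.imwrite("pics/side.png",cs["side"]["color"]);cv2.imwrite("pics/wrist.png",cs["wrist"]["color"])
print(robot.read_state())
E
```

```text
scene [ -85.51033933 -435.25057473  480.59411343] 490.81642953391355
side [ 419.95707289 -555.29987937  609.19949802] 444.21802252995695
wrist [152.11529268 610.04934135 383.71251735] 359.6592445673321
{'t': 0.15, 'joints': array([ 1.09540575e+00,  4.91374226e-01,  1.55928370e+00, -1.84244254e-05,
        1.09168406e+00, -1.05612892e-01]), 'qvel': array([ 0.00038616, -0.00298037, -0.00250045,  0.00087939,  0.00228227,
       -0.00214394]), 'effort': array([ 1.91197432e-03, -6.12896919e+01, -2.58272839e+01,  6.93003600e-02,
        4.74272424e-02, -9.86786222e-05]), 'position': array([225.78734436, 582.59580738, 186.43398627]), 'tcp_rot': array([ 1.83833079e-01,  9.82957404e-01, -3.61310464e-04, -9.94863103e-05]), 'ft_force': array([ 0.33472079,  0.25615881, -0.6789585 ]), 'moment': array([-0.00119652,  0.00993116, -0.04312087]), 'finger_force': 0.0, 'width': 95.10510469083535}
```

View pics/scene.png

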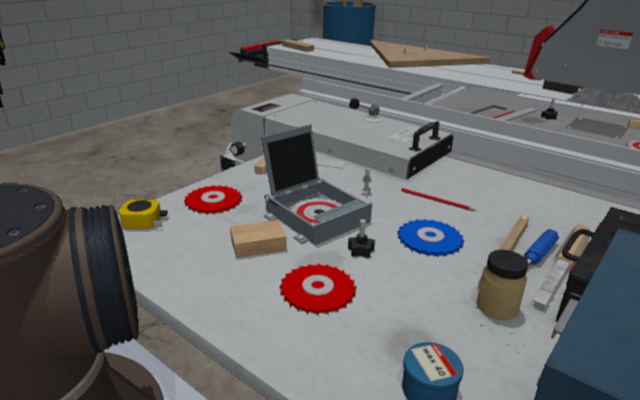

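View pics/side.png

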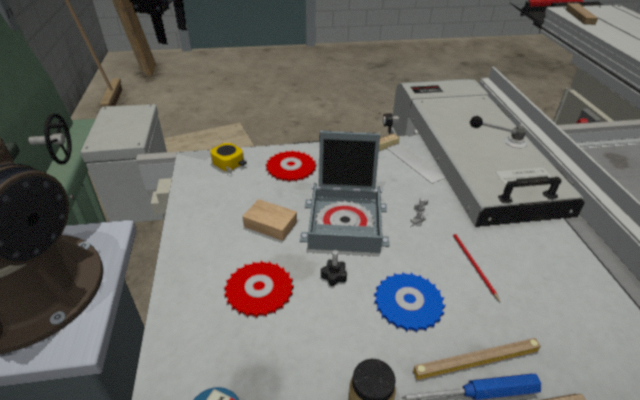

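The scene view shows the grey case at about (317,205), with its cover upright and its lip end towards the camera. In the side view it is at about (345,220).
Candidates for the case: only the grey tray at scene (317,205) and side (345,220). Larger grey machines stand behind it at scene (350,130). The blade is the one inside the tray. The red discs at scene (213,198) and (318,288) and the blue disc at (430,237) are look-alikes. Next I check the choice in a close crop.

```bash
python3 - <<'E'
from h import *
import pickle
cs=pickle.load(open("c0.pkl","rb"))
a=cv2.resize(cs["scene"]["color"][115:265,220:390],None,fx=3.5,fy=3.5,interpolation=cv2.INTER_CUBIC)[:520]
b=cv2.resize(cs["side"]["color"][125:295,235:435],None,fx=4,fy=4,interpolation=cv2.INTER_CUBIC)[:600]
print(a.shape,b.shape)
cv2.imwrite("pics/a1.png",a);cv2.imwrite("pics/b1.png",b)
E
```

```text
(520, 595, 3) (600, 800, 3)
```

View pics/a1.png

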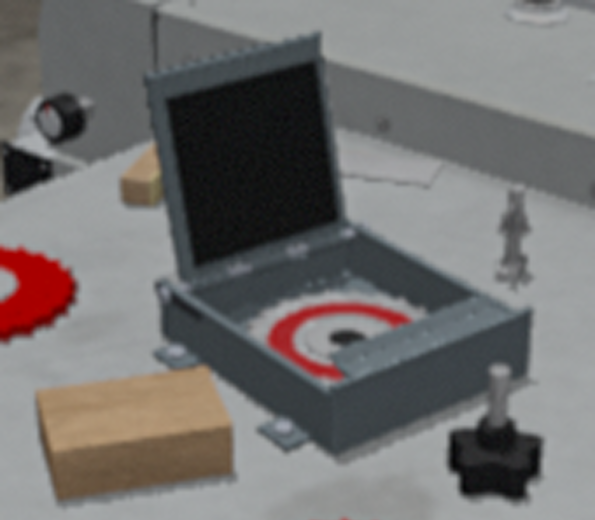

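View pics/b1.png

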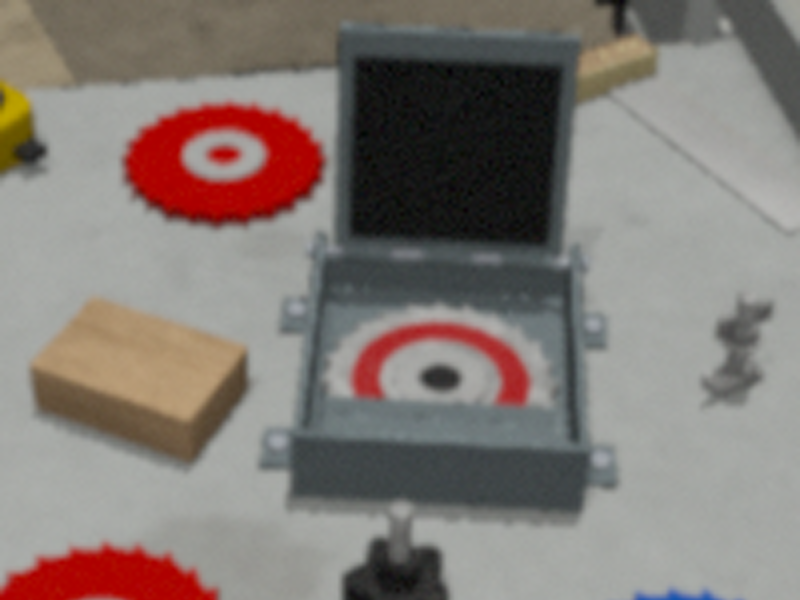

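The crops confirm the case: open, cover upright with the black pad facing the lip, and the blade lying in the tray. In the side crop the lip wall's top corners are at (294,436) and (588,450), and the cover's top corners at (340,24) and (578,34).

```bash
python3 - <<'E'
from h import *
import pickle
cs=pickle.load(open("c0.pkl","rb"))
S=lambda u,v:(220+(u+.5)/3.5-.5,115+(v+.5)/3.5-.5)
D=lambda u,v:(235+(u+.5)/4-.5,125+(v+.5)/4-.5)
P={}
for n,a,b in [("lipTL",(334,388),(294,436)),("lipTR",(530,312),(588,450)),("lipBL",(338,460),(292,507)),("lipBR",(530,382),(582,520)),
 ("covL",(148,75),(340,24)),("covR",(320,33),(578,34)),("padTL",(165,98),(357,60)),("padTR",(308,63),(560,68)),("padBL",(193,263),(352,237)),("padBR",(340,218),(548,247))]:
    p,e=tri(cs["scene"],S(*a),cs["side"],D(*b)); P[n]=p; print(n,p.round(1),round(e,1))
d=P["lipTR"]-P["lipTL"]; print(np.linalg.norm(d),np.degrees(np.arctan2(d[1],d[0])))
d=P["covR"]-P["covL"]; print(np.linalg.norm(d),np.degrees(np.arctan2(d[1],d[0])))
for z,q in((42,[(294,436),(588,450)]),(0,[(292,507),(582,520)])):
    print("side z",z,[onz(cs["side"],*D(*x),z).round(1) for x in q])
for z,q in((42,[(334,388),(530,312)]),(0,[(338,460),(530,382)])):
    print("scene z",z,[onz(cs["scene"],*S(*x),z).round(1) for x in q])
E
```

```text
lipTL [487.4  28.1  39.7] 2.6
lipTR [618.9  -0.7  39.9] 0.9
lipBL [485.4  22.7  -0.5] 4.0
lipBR [619.6  -3.6  -3.4] 1.0
covL [532.5 197.9 151.8] 0.7
covR [647.  172.2 152.1] 0.5
padTL [540.  192.  136.1] 4.2
padTR [639.8 174.1 133.7] 2.8
padBL [535.2 169.1  43.7] 5.7
padBR [633.8 143.5  45.3] 3.5
134.6218140343987 -12.348189003721336
117.31070434790352 -12.654551307844008
side z 42 [array([487.1,  23.8,  42. ]), array([618.1,  -3.4,  42. ])]
side z 0 [array([485.2,  19.6,   0. ]), array([618.4,  -7.4,   0. ])]
scene z 42 [array([485.6,  27.5,  42. ]), array([616. ,  -2.2,  42. ])]
scene z 0 [array([486.4,  25. ,   0. ]), array([615.1,  -6. ,   0. ])]
```

View pics/wrist.png

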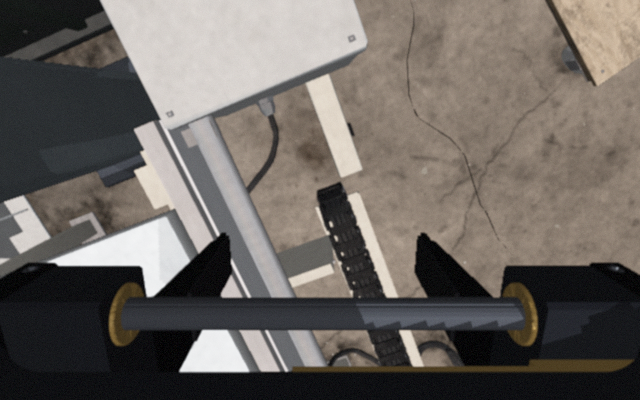

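The wrist view shows only the floor and furniture beyond the table's edge, so it is no help yet. From the two fixed views: case origin about (570.5, 94.5), case +x = (-0.215, -0.977), and the cover leaning back about 1.75 rad. First I turn the tool by 1.42 rad so its y axis lies along the case's y, closing the fingers meanwhile.

Call:
{"fn": "play_rows", "kwargs": {
  "targets": [
    [[0, 0, 0, 0, 0, 1], [0, 0, 0, 0, 0, 1], [0, 0, 0, 0, 0, 1], [0, 0, 0, 0, 0, 1], [0, 0, 0, 0, 0, 1], [0, 0, 0, 0, 0, 1], [0, 0, 0, 0, 0, 1], [0, 0, 0, 0, 0, 1]]
  ],
  "jaw": 0,
  "squeeze": 10
}}

```text
t: 0.95
position: [225.8, 582.7, 186.6]
tcp_rot: [0.485, 0.874, -0.0, 0.0]
ft_force: [-0.5, 0.1, -0.0]
width: 36.0
finger_force: 0.0
```

Call:
{"fn": "play_rows", "kwargs": {
  "targets": [
    [[0, 0, 0, 0, 0, 1], [0, 0, 0, 0, 0, 1], [0, 0, 0, 0, 0, 1], [0, 0, 0, 0, 0, 1], [0, 0, 0, 0, 0, 1], [0, 0, 0, 0, 0, 1], [0, 0, 0, 0, 0, 1], [0, 0, 0, 0, 0, 1]]
  ]
}}

```text
t: 1.75
position: [225.8, 582.6, 186.6]
tcp_rot: [0.736, 0.677, -0.0, 0.0]
ft_force: [0.9, -1.0, 0.7]
width: 0.3
finger_force: 0.0
```

Call:
{"fn": "play_rows", "kwargs": {
  "targets": [
    [[0, 0, 0, 0, 0, 1], [0, 0, 0, 0, 0, 0.7], [0, 0, 0, 0, 0, 0]]
  ]
}}

```text
t: 2.05
position: [225.8, 582.7, 186.6]
tcp_rot: [0.779, 0.627, -0.0, 0.0]
ft_force: [0.6, -0.2, 0.5]
width: 0.7
finger_force: 0.0
```

```bash
cat >> h.py <<'E'
ex=np.array([-.215,-.977]); ey=np.array([.977,-.215]); O=np.array([570.5,94.5])
def where(*tgt):
    s=robot.read_state(); p=np.array(s["position"]); r=R.from_quat(s["tcp_rot"])
    d=p[:2]-O; c=np.array([d@ex,d@ey,p[2]])
    print("t",s["t"],"case",c.round(1),"F case",[round(float(s["ft_force"][:2]@ex),1),round(float(s["ft_force"][:2]@ey),1),round(float(s["ft_force"][2]),1)],"w",round(s["width"],1),"yaw x",round(float(np.degrees(np.arctan2(*r.as_matrix()[[1,0],0]))),1),"z",r.as_matrix()[:,2].round(3))
    if tgt:
        w=np.r_[O+tgt[0]*ex+tgt[1]*ey,tgt[2]]; print("units",(r.inv().apply(w-p)/50).round(2))
E
python3 -c "
from h import *
where(-155,0,187)"
```

```text
t 2.05 case [-402.8 -441.7  186.6] F case [0.1, 0.7, 0.5] w 0.7 yaw x 77.6 z [-0. -0. -1.]
units [-4.96  8.83 -0.01]
```

Call:
{"fn": "play_rows", "kwargs": {
  "targets": [
    [[-0.45, 0.8, 0, 0, 0, 0], [-0.45, 0.8, 0, 0, 0, 0], [-0.45, 0.8, 0, 0, 0, 0], [-0.45, 0.8, 0, 0, 0, 0], [-0.45, 0.8, 0, 0, 0, 0], [-0.45, 0.8, 0, 0, 0, 0], [-0.45, 0.8, 0, 0, 0, 0], [-0.4, 0.8, 0, 0, 0, 0]]
  ]
}}

```text
t: 2.85
position: [501.8, 339.5, 186.9]
tcp_rot: [0.778, 0.628, -0.0, -0.0]
ft_force: [0.7, 0.8, -0.1]
width: 0.1
finger_force: 0.0
```

Call:
{"fn": "play_rows", "kwargs": {
  "targets": [
    [[-0.4, 0.8, 0, 0, 0, 0], [-0.4, 0.8, 0, 0, 0, 0], [-0.4, 0.8, 0, 0, 0, 0], [0, 0, 0, 0, 0, 0], [0, 0, 0, 0, 0, 0]]
  ]
}}

```text
t: 3.35
position: [605.3, 256.1, 186.2]
tcp_rot: [0.779, 0.627, -0.0, -0.0]
ft_force: [-1.2, -0.5, -0.3]
width: 0.4
finger_force: 0.0
```

```bash
python3 -c "
from h import *
where(-155,0,97)
c=robot.camera('side')['color'];cv2.imwrite('pics/s2.png',np.vstack([cv2.resize(robot.camera(n)['color'],(480,300)) for n in ('side','wrist')]))"
```

```text
t 3.35 case [-165.3   -0.8  186.2] F case [0.7, -1.1, -0.3] w 0.4 yaw x 77.7 z [-0.001 -0.    -1.   ]
units [-0.2   0.02  1.78]
```

View pics/s2.png

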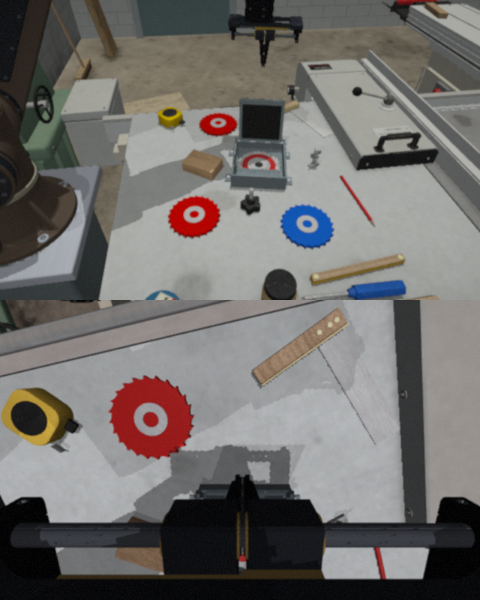

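The gripper stands behind the upright cover, centred on it: fingertips at wrist-panel (240,480), cover spanning (190–300). I go down to z = 100.

Call:
{"fn": "play_rows", "kwargs": {
  "targets": [
    [[0, 0, 0.6, 0, 0, 0], [0, 0, 0.6, 0, 0, 0], [0, 0, 0.5, 0, 0, 0], [0, 0, 0, 0, 0, 0], [-0.4, 0, 0, 0, 0, 0], [-0.4, 0, 0, 0, 0, 0], [-0.2, 0, 0, 0, 0, 0], [0, 0, 0, 0, 0, 0]]
  ]
}}

```text
t: 4.3
position: [594.5, 206.9, 103.0]
tcp_rot: [0.779, 0.627, 0.001, 0.0]
ft_force: [0.3, -0.6, 0.7]
width: 0.5
finger_force: 0.0
```

```bash
python3 -c "
from h import *
where(-89,0,97)
h=np.array([-66,31])
for d in range(110,-5,-10):
    a=np.radians(d);c,s=np.cos(a),np.sin(a);r=66
    t=h+[r*c-3*s,r*s+3*c]
    x=min(t[0],h[0]+82*c-13*s) if d>40 else t[0]
    if d>90:x=min(x,h[0]+124*c-3*s)
    print(d,round(x-10),round(t[1]))"
```

```text
t 4.3 case [-115.    -0.7  103. ] F case [0.5, 0.4, 0.7] w 0.5 yaw x 77.6 z [ 0.001  0.    -1.   ]
units [-0.52  0.01  0.12]
110 -121 92
100 -103 95
90 -89 97
80 -75 97
70 -60 94
60 -46 90
50 -36 83
40 -27 76
30 -20 67
20 -15 56
10 -12 45
0 -10 34
```

Call:
{"fn": "play_rows", "kwargs": {
  "targets": [
    [[-0.18, 0, 0.04, 0, 0, 0], [-0.18, 0, 0.04, 0, 0, 0], [-0.16, 0, 0.04, 0, 0, 0], [-0.14, 0, 0, 0, 0, 0], [-0.14, 0, 0, 0, 0, 0], [-0.15, 0, 0.03, 0, 0, 0], [-0.15, 0, 0.03, 0, 0, 0], [0, 0, 0, 0, 0, 0]]
  ]
}}

```text
t: 5.1
position: [582.4, 153.3, 92.7]
tcp_rot: [0.779, 0.627, -0.0, -0.0]
ft_force: [-0.0, -0.2, 0.2]
width: 0.8
finger_force: 0.2
```

```bash
python3 -c "
from h import *
where(-36,0,83)
cv2.imwrite('pics/s3.png',np.vstack([robot.camera(n)['color'][r] for n,r in (('side',slice(80,300)),('scene',slice(80,300)))]))"
```

```text
t 5.1 case [-60.   -1.   92.7] F case [0.2, 0.0, 0.2] w 0.8 yaw x 77.6 z [-0. -0. -1.]
units [-0.48  0.02  0.19]
```

View pics/s3.png

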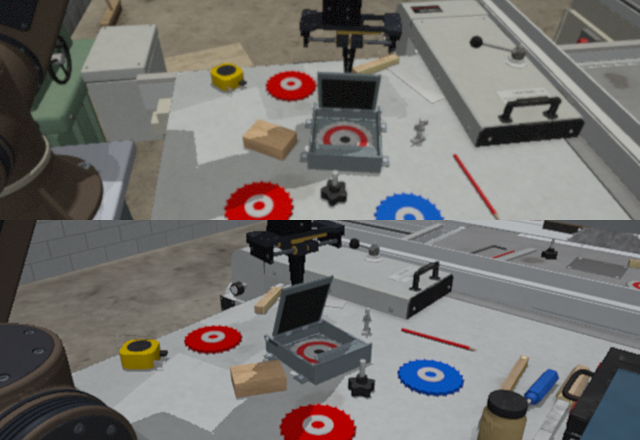

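The cover is turning forward: it is now at about 70°, with the fingers behind it at side (348,65). Nothing else has moved. I continue along the arc.

Call:
{"fn": "play_rows", "kwargs": {
  "targets": [
    [[-0.14, 0, 0.03, 0, 0, 0], [-0.14, 0, 0.03, 0, 0, 0], [-0.1, 0, 0.07, 0, 0, 0], [-0.1, 0, 0.07, 0, 0, 0], [-0.09, 0, 0.07, 0, 0, 0], [-0.09, 0, 0.07, 0, 0, 0], [0, 0, 0, 0, 0, 0]]
  ]
}}

```text
t: 5.9
position: [575.5, 121.1, 75.5]
tcp_rot: [0.779, 0.627, -0.0, 0.0]
ft_force: [0.5, -0.7, 2.4]
width: 0.3
finger_force: 0.7
```

```bash
python3 -c "
from h import *
where(-15,0,56)"
```

```text
t 5.9 case [-27.1  -0.8  75.5] F case [0.6, 0.6, 2.4] w 0.3 yaw x 77.7 z [-0. -0. -1.]
units [-0.24  0.02  0.39]
```

Call:
{"fn": "play_rows", "kwargs": {
  "targets": [
    [[-0.07, 0, 0.09, 0, 0, 0], [-0.07, 0, 0.09, 0, 0, 0], [-0.05, 0, 0.1, 0, 0, 0], [-0.05, 0, 0.1, 0, 0, 0], [-0.03, 0, 0.11, 0, 0, 0], [-0.03, 0, 0.11, 0, 0, 0], [0, 0, 0, 0, 0, 0]]
  ]
}}

```text
t: 6.6
position: [572.1, 107.4, 44.9]
tcp_rot: [0.779, 0.627, -0.0, -0.0]
ft_force: [1.6, 2.5, -1.2]
width: 0.6
finger_force: 1.2
```

```bash
python3 -c "
from h import *
where(-10,0,34)
cv2.imwrite('pics/s4.png',np.vstack([cv2.resize(robot.camera(n)['color'][80:280,220:420],(600,600))[100:400] for n in ('side','scene')]))"
```

```text
t 6.6 case [-12.9  -1.2  44.9] F case [-2.8, 1.0, -1.2] w 0.6 yaw x 77.7 z [-0.001  0.    -1.   ]
units [-0.06  0.02  0.22]
```

View pics/s4.png

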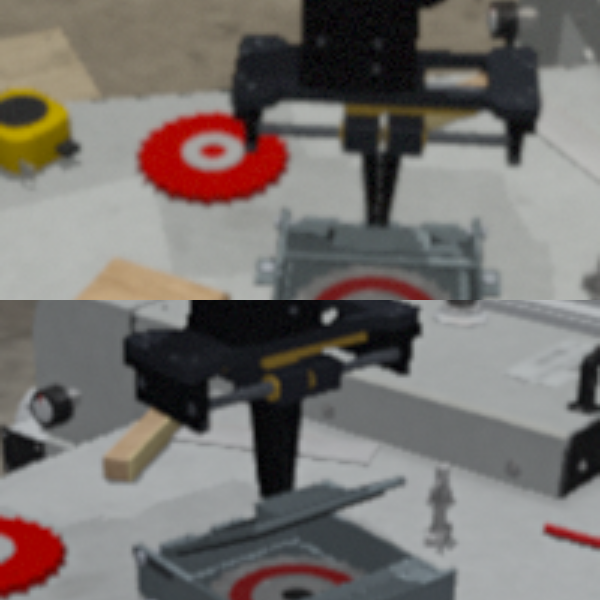

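The cover is well over, with its free edge raised: scene-panel (165,552)–(405,480), side-panel (278,258)–(482,265). The -2.8 N along x suggests the tip may already be on the stop, so I check where the edge is.

```bash
python3 - <<'E'
from h import *
import pickle
cs=pickle.load(open("c0.pkl","rb"))
for a,b in [((275,197.3),(312.7,199.3)),((355,173.3),(380.7,201.7))]:
    p,e=tri(cs["scene"],a,cs["side"],b);d=p[:2]-O;print(d@ex,d@ey,p[2],e)
# predicted edge corners for angle/slide, in scene px crop coords
for th in(.15,.3,.45):
  for sl in(0,15):
    q=[np.r_[O+(-66+sl+124*np.cos(th))*ex+y*ey,31+124*np.sin(th)] for y in(-60,60)]
    print(th,sl,((proj(cs["scene"],q)-[220,80])*3+[0,200]).round().tolist(),((proj(cs["side"],q)-[220,80])*3-[0,100]).round().tolist())
E
```

```text
-28.823426519452454 -69.59193337325716 40.82202586216718 21.275185313419925
39.78859355596365 62.75109088587962 88.62023118705301 1.7323664556659004
0.15 0 [[268.0, 603.0], [417.0, 547.0]] [[279.0, 319.0], [472.0, 329.0]]
0.15 15 [[284.0, 613.0], [434.0, 555.0]] [[277.0, 335.0], [473.0, 346.0]]
0.3 0 [[264.0, 573.0], [414.0, 519.0]] [[279.0, 292.0], [475.0, 303.0]]
0.3 15 [[280.0, 583.0], [431.0, 527.0]] [[277.0, 309.0], [476.0, 320.0]]
0.45 0 [[257.0, 543.0], [409.0, 491.0]] [[280.0, 264.0], [477.0, 274.0]]
0.45 15 [[273.0, 552.0], [425.0, 499.0]] [[278.0, 280.0], [478.0, 291.0]]
```

```bash
python3 - <<'E'
from h import *
where(-10,0,34)
s=robot.read_state();
c={n:robot.camera(n) for n in("scene","side")}
for n,off in(("scene",[0,200]),("side",[0,-100])):
    print(n,((proj(c[n],[s["position"]])-[220,80])*3+off).round())
def K(n,P): return proj(c[n],P)
im=np.hstack([cv2.resize(c["scene"]["color"][150:250,250:380],(520,400),interpolation=cv2.INTER_CUBIC)[:, :400],cv2.resize(c["side"]["color"][140:240,295:395],(400,400),interpolation=cv2.INTER_CUBIC)])
cv2.imwrite("pics/s5.png",im)
E
```

```text
t 6.7 case [-13.2  -1.   45.5] F case [-3.6, -0.3, -3.0] w 0.4 yaw x 77.7 z [-0.  0. -1.]
units [-0.06  0.02  0.23]
scene [[275. 539.]]
side [[377. 257.]]
```

View pics/s5.png

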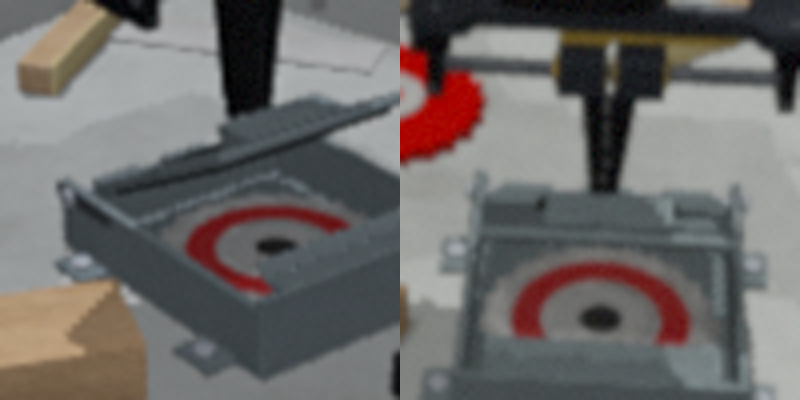

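The cover stands at about 0.48 rad (free corner at case x 40, z 89). At z = 45 the tip would then be deeper than the plate allows, and the force runs along the plate, so the contact is not clean. I back up and check the forces.

Call:
{"fn": "play_rows", "kwargs": {
  "targets": [
    [[0.02, 0, -0.1, 0, 0, 0], [0.02, 0, -0.1, 0, 0, 0], [0, 0, 0, 0, 0, 0]]
  ]
}}

```text
t: 7.1
position: [572.9, 109.7, 56.6]
tcp_rot: [0.779, 0.627, 0.0, 0.0]
ft_force: [0.0, 3.6, 0.1]
width: 0.3
finger_force: 3.7
```

```bash
cat >> h.py <<'E'
def edges(tag):
    """free-edge corners of the cover: fit (theta,slide) by hand-read rows"""
    c={n:robot.camera(n) for n in("scene","side")}
    for n in c: cv2.imwrite(f"pics/{tag}_{n}.png",c[n]["color"])
    return c
E
python3 - <<'E'
from h import *
where(-30,0,80)
c=edges("p6")
# liner (black) blob and blade-red area as occlusion cue, grey profile in side view along case centre line offset y=45
for y in(-50,-42,45):
    pts=[np.r_[O+0*ex+y*ey,z] for z in range(30,140,4)]
    uv=proj(c["side"],pts); g=cv2.cvtColor(c["side"]["color"],cv2.COLOR_BGR2GRAY)
    uu=uv.mean(0)[0]; v=np.arange(180,250); print(y,round(uu),list(zip(v[::2],g[v[::2],int(round(uu))])) if y==-50 else g[v[::2],int(round(uu))].tolist())
    print([ (th,round(float(proj(c["side"],[np.r_[O+(-66+124*np.cos(th))*ex+y*ey,31+124*np.sin(th)]])[0,1]))) for th in(0,.1,.2,.3,.4,.5,.6,.8)])
E
```

```text
t 7.1 case [-15.3  -0.9  56.6] F case [-3.6, -0.8, 0.1] w 0.3 yaw x 77.7 z [ 0.001  0.    -1.   ]
units [ 0.29  0.02 -0.47]
-50 321 [(np.int64(180), np.uint8(159)), (np.int64(182), np.uint8(162)), (np.int64(184), np.uint8(160)), (np.int64(186), np.uint8(152)), (np.int64(188), np.uint8(109)), (np.int64(190), np.uint8(87)), (np.int64(192), np.uint8(46)), (np.int64(194), np.uint8(67)), (np.int64(196), np.uint8(95)), (np.int64(198), np.uint8(111)), (np.int64(200), np.uint8(80)), (np.int64(202), np.uint8(71)), (np.int64(204), np.uint8(76)), (np.int64(206), np.uint8(75)), (np.int64(208), np.uint8(89)), (np.int64(210), np.uint8(121)), (np.int64(212), np.uint8(125)), (np.int64(214), np.uint8(126)), (np.int64(216), np.uint8(121)), (np.int64(218), np.uint8(118)), (np.int64(220), np.uint8(125)), (np.int64(222), np.uint8(132)), (np.int64(224), np.uint8(112)), (np.int64(226), np.uint8(98)), (np.int64(228), np.uint8(90)), (np.int64(230), np.uint8(90)), (np.int64(232), np.uint8(88)), (np.int64(234), np.uint8(86)), (np.int64(236), np.uint8(73)), (np.int64(238), np.uint8(76)), (np.int64(240), np.uint8(74)), (np.int64(242), np.uint8(75)), (np.int64(244), np.uint8(74)), (np.int64(246), np.uint8(73)), (np.int64(248), np.uint8(76))]
[(0, 228), (0.1, 223), (0.2, 217), (0.3, 211), (0.4, 205), (0.5, 198), (0.6, 192), (0.8, 178)]
-42 325 [161, 160, 165, 156, 115, 89, 41, 69, 79, 109, 92, 73, 77, 98, 107, 104, 84, 63, 52, 53, 59, 66, 88, 98, 98, 91, 86, 86, 75, 75, 75, 72, 73, 73, 72]
[(0, 228), (0.1, 223), (0.2, 217), (0.3, 211), (0.4, 205), (0.5, 199), (0.6, 192), (0.8, 178)]
45 370 [165, 165, 166, 164, 160, 134, 116, 48, 69, 75, 110, 102, 75, 72, 73, 80, 91, 100, 105, 98, 100, 120, 127, 121, 123, 125, 127, 129, 123, 79, 71, 74, 74, 75, 76]
[(0, 230), (0.1, 225), (0.2, 220), (0.3, 214), (0.4, 208), (0.5, 201), (0.6, 194), (0.8, 181)]
```

```bash
python3 - <<'E'
from h import *
w=robot.camera("wrist"); s=robot.camera("scene"); d=robot.camera("side")
print(proj(w,[robot.read_state()["position"]]))
a=cv2.resize(w["color"][150:400,160:480],(800,330) if 0 else (422,330),interpolation=cv2.INTER_CUBIC)
b=cv2.resize(d["color"][140:240,295:395],(330,330),interpolation=cv2.INTER_CUBIC)
e=cv2.resize(s["color"][160:220,260:360],(450,270),interpolation=cv2.INTER_CUBIC)
f=cv2.resize(w["color"],(302,270)) if 0 else cv2.resize(w["color"],(302,189))
f=np.vstack([f,np.zeros((81,302,3),np.uint8)])
cv2.imwrite("pics/s7.png",np.vstack([np.hstack([a,b]),np.hstack([e,f])]))
E
```

```text
[[323.18707051 232.44085476]]
```

View pics/s7.png

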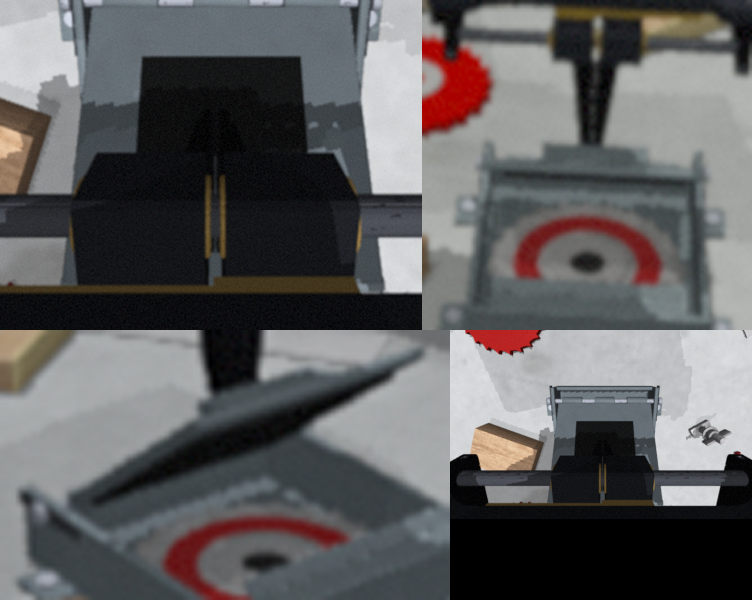

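```bash
python3 - <<'E'
from h import *
c=robot.camera("wrist")
def cc(p): d=p[:2]-O; return [round(float(v)) for v in(d@ex,d@ey,p[2])]
k=422/320
for nm,u,v in(("rectTL",140,57),("rectTR",300,57),("tip?",215,108),("hingeTopL",80,5),("hingeBarrel L",88,10),("plateL57",83,57),("plateR57",358,57),("plateL150",75,150)):
    print(nm,[cc(onz(c,160+u/k,150+v/k,z)) for z in(31,45,60,75,90)])
print("cam",cc(ray(c,0,0)[0]))
where()
g=c["color"]; print(g[180:262:6,275:372:8].mean(2).astype(int))
E
```

```text
rectTL [[-32, -37, 31], [-36, -35, 45], [-40, -33, 60], [-44, -30, 75], [-48, -28, 90]]
rectTR [[-32, 40, 31], [-36, 38, 45], [-40, 35, 60], [-44, 32, 75], [-48, 29, 90]]
tip? [[-5, -1, 31], [-11, -1, 45], [-17, -1, 60], [-23, -1, 75], [-28, -1, 90]]
hingeTopL [[-57, -65, 31], [-59, -61, 45], [-62, -56, 60], [-64, -52, 75], [-67, -48, 90]]
hingeBarrel L [[-55, -61, 31], [-57, -57, 45], [-60, -53, 60], [-62, -49, 75], [-65, -45, 90]]
plateL57 [[-32, -65, 31], [-36, -61, 45], [-40, -57, 60], [-44, -52, 75], [-48, -48, 90]]
plateR57 [[-32, 69, 31], [-36, 64, 45], [-40, 59, 60], [-44, 55, 75], [-48, 50, 90]]
plateL150 [[18, -73, 31], [11, -69, 45], [3, -64, 60], [-4, -59, 75], [-11, -54, 90]]
cam [-93, -1, 253]
t 7.4 case [-14.8  -0.9  56. ] F case [-1.4, -1.1, 1.9] w 0.5 yaw x 77.7 z [-0. -0. -1.]
[[111 110 108 111 109 106 110 110 109 111 110 107 105]
 [113 112 116 107 107 110 107 108 107 111 110 108 106]
 [ 77  82  82  78  80  78  77  77  78  82  81  79  78]
 [ 26  24  24  20  25  23  23  20  22  20  25  22  19]
 [ 23  20  24  25  24  18  20  18  23  22  25  19  19]
 [ 24  21  20  23  23  22  22  20  19  20  22  20  17]
 [ 20  23  16  17  22  15  18  18  25  11  22  24  27]
 [ 21  16  15  11   9  18  11   5  12  12  17  20  17]
 [ 15  15  17  13  14  17  13  15  13   8  12  17  18]
 [ 16  15  13  15  13   4   9   7   9   9   8  17  12]
 [  8  13  14   4  10   1  10   7  17  13   6  15  15]
 [ 12  16  14  10  13   6  11   5  12  14  15  15  20]
 [ 10  15  19  14   7   4  13   2  12  12  12  14  14]
 [ 20  13  14  18  13   5  14   8   8   9  15   8  18]]
```

```bash
python3 - <<'E'
from h import *
import pickle
cs=pickle.load(open("c0.pkl","rb"))
# s2 panel: find lowest dark pixel of finger near projection
im=cv2.imread("pics/s2.png")[:300]; k=.75
uv=proj(cs["side"],[[605.3,256.1,186.2],[605.3,256.1,206.2]])*k-.125
print("pred tip in s2 panel",uv)
u=int(round(uv[0,0])); g=im.mean(2)
for v in range(45,80,2): print(v,g[v,u-8:u+9:2].astype(int))
# s3 scene tip not visible; current: black pixels beneath cover?
s=cv2.imread("pics/p6_scene.png").mean(2); st=robot.read_state()
p=proj(cs["scene"],[st["position"]])[0]; print("scene tip now",p)
u=int(p[0]);v=int(p[1]); print("cols",list(range(u-20,u+22,4)))
for r in range(v-34,v+14,2): print(r,s[r,u-20:u+22:4].astype(int))
E
```

```text
pred tip in s2 panel [[263.03375435  73.97355353]
 [263.42839859  67.18103042]]
45 [ 98 103  79  10  17  12  15  80 100]
47 [108 106  77  12  12   8  19  92  99]
49 [106 110  84  15  15  10  17 100 105]
51 [109 107  84   9  17   9  50 107 109]
53 [107 108  82  14  60  18  52 106 107]
55 [108 108  97  18  23  11  79 103 102]
57 [112 108 105  24  19  11  91 104 102]
59 [108 108 103  25  19  26 101 103 104]
61 [106 106  99  23  16  29 101 104 104]
63 [106 105 103  46  17  61 106 107 106]
65 [108 107 109  62  42  97 107 108 106]
67 [110 109 110  95  92 102 105 102 103]
69 [107 106 105 107 107 107 107 105 104]
71 [109 108 105 105 108 107 108 109 105]
73 [113 116 112 106 105 103 105 109 106]
75 [111 112 113 108 105 106 103 105 106]
77 [115 114 114 112 113 109 111 108 108]
79 [114 115 116 118 114 115 114 113 109]
scene tip now [311.17073193 187.80033438]
cols [291, 295, 299, 303, 307, 311, 315, 319, 323, 327, 331]
153 [164 162 163 110  12  12  17 106 130 109 110]
155 [164 162 162 117  10  19  11 134 154 151 125]
157 [168 167 165 143   4  10  17 146 165 157 153]
159 [172 171 169 161   9  11 
[... 287 characters left out ...]
 173   4  17  49  89  76  83  87]
173 [164 158 158 169  56  75  80  79  87  79  52]
175 [158 158 156 146  79  79  85  86  67  44  20]
177 [158 159 155 125  76  87  79  51  30  16  12]
179 [156 158 157 109  86  67  39  23  13  13 115]
181 [154 158 118  66  52  26  17   8  10  67 163]
183 [157 140  59  42  17   8  11  12  26  84 148]
185 [150  63  45  13  10  12  11  31  63  63  94]
187 [81 52 16  7  8 16 47 66 64 64 63]
189 [57 19  7  9 33 60 69 65 63 65 61]
191 [33  7 15 49 69 70 68 66 62 64 64]
193 [ 14  28  61  70  69  69  83 103  63  65  64]
195 [ 46  68  70  70  74 103 109 102  80  62  64]
197 [ 69  69  68  81 105 101  76  68  82  82  63]
199 [ 68  71  90 109 103  89 103  93  90  94  83]
```

The numbers settle it: in the side view the closed fingertips end about 22 mm above the reported TCP, so the effective tip is at TCP z + 21 and the contact is normal. The crops agree, with the tip pressing on the outside face just before the ridge. I move back a little so as not to load the stop yet, and keep pressing.

Call:
{"fn": "play_rows", "kwargs": {
  "targets": [
    [[0.06, 0, 0.03, 0, 0, 0], [0.06, 0, 0.05, 0, 0, 0], [0, 0, 0.1, 0, 0, 0], [0, 0, 0.1, 0, 0, 0], [0, 0, 0.1, 0, 0, 0], [0, 0, 0, 0, 0, 0]]
  ]
}}

```text
t: 8.0
position: [574.0, 115.1, 36.0]
tcp_rot: [0.779, 0.627, -0.0, -0.0]
ft_force: [0.1, 0.4, 0.4]
width: 0.4
finger_force: 0.4
```

```bash
cat >> h.py <<'E'
def theta():
    c=robot.camera("side"); g=c["color"].mean(2); out=[]
    for y in(-50,-42,45,52):
        f=lambda th:proj(c,[np.r_[O+(-66+124*np.cos(th))*ex+y*ey,31+124*np.sin(th)]])[0]
        u=int(round(f(.3)[0])); v=np.arange(178,240); out.append((u,[int(a) for a in g[v[::2],u]]))
        pr=[round(float(f(t)[1])) for t in(0,.1,.2,.3,.4,.5,.6)]
    print("pred rows y52 th 0...6",pr)
    for o in out: print(o)
E
python3 -c "
from h import *
where(-17,0,26);theta()"
```

```text
t 8.0 case [-20.9  -1.   36. ] F case [-0.4, 0.0, 0.4] w 0.4 yaw x 77.7 z [-0.001  0.    -1.   ]
units [-0.08  0.02  0.2 ]
pred rows y52 th 0...6 [231, 226, 220, 214, 208, 201, 194]
(319, [161, 160, 161, 161, 156, 128, 91, 64, 70, 70, 89, 84, 78, 77, 73, 76, 97, 113, 128, 128, 127, 135, 132, 107, 101, 88, 90, 92, 85, 76, 75])
(323, [160, 160, 159, 162, 154, 121, 99, 69, 71, 71, 83, 86, 66, 76, 81, 95, 104, 106, 103, 86, 74, 73, 83, 96, 102, 97, 88, 91, 88, 74, 75])
(370, [163, 164, 163, 164, 166, 160, 124, 103, 89, 109, 95, 123, 109, 67, 77, 74, 79, 87, 100, 103, 99, 99, 104, 109, 114, 123, 120, 127, 128, 124, 80])
(374, [162, 165, 166, 168, 164, 163, 149, 109, 73, 74, 96, 114, 116, 86, 105, 110, 109, 109, 107, 83, 74, 82, 86, 82, 100, 120, 129, 135, 126, 125, 84])
```

Call:
{"fn": "play_rows", "kwargs": {
  "targets": [
    [[-0.03, 0, 0.1, 0, 0, 0], [-0.02, 0, 0.1, 0, 0, 0], [-0.02, 0, 0.08, 0, 0, 0], [0, 0, 0.06, 0, 0, 0], [0, 0, 0, 0, 0, 0]]
  ]
}}

```text
t: 8.55
position: [573.3, 111.7, 19.4]
tcp_rot: [0.779, 0.627, -0.0, -0.0]
ft_force: [0.4, -0.5, 1.2]
width: 0.3
finger_force: 0.7
```

```bash
python3 -c "
from h import *
where(-17,0,14);theta();where()"
```

```text
t 8.55 case [-17.4  -1.   19.4] F case [0.5, 0.5, 1.2] w 0.3 yaw x 77.7 z [-0.001  0.    -1.   ]
units [-0.01  0.02  0.11]
pred rows y52 th 0...6 [231, 226, 220, 214, 208, 201, 194]
(319, [160, 161, 162, 161, 158, 140, 115, 112, 110, 78, 72, 81, 82, 78, 82, 79, 79, 81, 81, 93, 95, 118, 115, 103, 100, 92, 90, 91, 90, 75, 78])
(323, [160, 160, 161, 163, 155, 127, 113, 114, 111, 92, 69, 77, 82, 79, 81, 81, 81, 81, 83, 89, 90, 73, 85, 97, 101, 99, 90, 90, 89, 71, 71])
(370, [164, 165, 164, 165, 167, 162, 128, 114, 110, 109, 93, 79, 112, 122, 124, 118, 90, 105, 123, 125, 130, 112, 99, 109, 104, 124, 126, 130, 131, 123, 79])
(374, [164, 164, 167, 168, 167, 165, 156, 140, 108, 108, 97, 73, 79, 84, 84, 84, 87, 91, 110, 122, 125, 113, 85, 82, 94, 122, 127, 133, 126, 125, 85])
t 8.6 case [-17.4  -1.   19.5] F case [-0.1, 0.5, 1.7] w 1.1 yaw x 77.7 z [-0.001  0.    -1.   ]
```

Call:
{"fn": "play_rows", "kwargs": {
  "targets": [
    [[0, 0, 0.06, 0, 0, 0], [0, 0, 0.06, 0, 0, 0], [0, 0, 0, 0, 0, 0], [0, 0, 0, 0, 0, 0]]
  ]
}}

```text
t: 9.0
position: [573.5, 111.8, 14.2]
tcp_rot: [0.779, 0.627, 0.0, 0.0]
ft_force: [-1.2, -2.1, 9.2]
width: 0.2
finger_force: 4.3
```

```bash
python3 -c "
from h import *
where();theta();where()"
```

```text
t 9.0 case [-17.6  -0.8  14.2] F case [2.3, -0.7, 9.2] w 0.2 yaw x 77.7 z [ 0.001  0.    -1.   ]
pred rows y52 th 0...6 [231, 226, 220, 214, 208, 201, 194]
(319, [161, 160, 163, 161, 158, 152, 129, 113, 113, 96, 69, 74, 80, 81, 83, 85, 84, 83, 83, 82, 83, 88, 93, 96, 100, 92, 92, 89, 87, 74, 77])
(323, [162, 159, 161, 164, 150, 123, 113, 116, 115, 101, 70, 74, 84, 82, 82, 83, 83, 84, 82, 82, 82, 91, 96, 89, 101, 96, 90, 89, 87, 76, 73])
(370, [165, 166, 165, 164, 167, 160, 132, 113, 113, 111, 108, 80, 79, 117, 127, 126, 126, 121, 96, 119, 125, 128, 123, 126, 99, 125, 126, 128, 128, 124, 80])
(374, [165, 166, 166, 168, 166, 164, 155, 140, 112, 109, 111, 78, 70, 84, 85, 84, 84, 87, 84, 94, 120, 125, 125, 129, 102, 123, 128, 135, 126, 124, 89])
t 9.05 case [-17.6  -0.7  14.2] F case [2.0, -1.1, 9.6] w 0.4 yaw x 77.7 z [ 0.001  0.    -1.   ]
```

Pressed flat: 9 N upwards, edge row at about 228 as predicted for angle 0. Now I push towards the lip.

Call:
{"fn": "play_rows", "kwargs": {
  "targets": [
    [[-0.1, 0, -0.01, 0, 0, 0], [-0.1, 0, 0, 0, 0, 0], [-0.1, 0, 0, 0, 0, 0], [-0.06, 0, 0, 0, 0, 0], [0, 0, 0, 0, 0, 0]]
  ]
}}

```text
t: 9.55
position: [571.6, 96.1, 16.2]
tcp_rot: [0.779, 0.627, 0.003, 0.001]
ft_force: [0.9, 13.2, 19.6]
width: 0.5
finger_force: 11.0
```

```bash
python3 -c "
from h import *
where();theta();where()"
```

```text
t 9.55 case [-1.8  0.7 16.2] F case [-13.1, -1.9, 19.6] w 0.5 yaw x 77.6 z [ 0.006  0.002 -1.   ]
pred rows y52 th 0...6 [231, 226, 220, 214, 208, 201, 194]
(319, [161, 162, 162, 163, 159, 153, 129, 115, 114, 113, 113, 101, 71, 75, 84, 83, 86, 86, 81, 86, 85, 89, 94, 98, 98, 92, 93, 91, 88, 76, 77])
(323, [162, 163, 163, 164, 155, 124, 113, 114, 114, 114, 112, 99, 73, 71, 83, 84, 83, 84, 83, 82, 83, 88, 94, 93, 101, 99, 92, 90, 90, 75, 77])
(370, [129, 166, 166, 168, 166, 162, 131, 114, 115, 112, 111, 115, 111, 79, 72, 104, 127, 129, 126, 120, 93, 106, 126, 125, 104, 127, 127, 129, 131, 126, 81])
(374, [122, 166, 167, 167, 167, 164, 155, 140, 112, 110, 116, 115, 111, 81, 72, 86, 86, 86, 89, 88, 86, 90, 118, 128, 99, 122, 128, 136, 127, 123, 84])
t 9.6 case [-1.8  0.7 16.3] F case [-13.1, -1.9, 20.2] w 0.6 yaw x 77.7 z [ 0.006  0.002 -1.   ]
```

```bash
python3 - <<'E'
from h import *
for n in("side","scene","wrist"):
    c=robot.camera(n); g=c["color"].mean(2).astype(np.float32)
    cv2.imwrite(f"pics/q_{n}.png",c["color"])
    for y in(-50,-24,24,50):
        xs=np.arange(-84,96,4)
        uv=proj(c,[np.r_[O+x*ex+y*ey,34] for x in xs]).astype(np.float32)
        print(n,y,cv2.remap(g,uv[None],None,cv2.INTER_LINEAR)[0].astype(int).tolist())
print(np.arange(-84,96,4).tolist()); where()
E
```

```text
side -50 [161, 162, 163, 163, 158, 145, 128, 117, 113, 115, 115, 115, 113, 113, 112, 112, 107, 90, 75, 74, 78, 83, 83, 85, 83, 84, 86, 86, 85, 84, 84, 90, 95, 92, 99, 101, 99, 92, 91, 92, 92, 83, 76, 76, 77]
side -24 [133, 161, 166, 165, 165, 163, 155, 138, 121, 113, 114, 109, 91, 54, 31, 24, 20, 21, 22, 40, 73, 95, 99, 99, 99, 100, 99, 98, 89, 86, 85, 89, 95, 93, 100, 101, 99, 91, 91, 91, 91, 82, 76, 75, 74]
side 24 [136, 159, 162, 163, 163, 161, 160, 157, 130, 115, 114, 111, 93, 53, 35, 32, 24, 22, 19, 39, 79, 104, 104, 100, 97, 97, 98, 94, 84, 85, 87, 90, 95, 90, 98, 103, 94, 90, 90, 92, 91, 78, 76, 73, 74]
side 50 [166, 166, 167, 166, 163, 149, 129, 119, 115, 113, 113, 112, 112, 114, 115, 113, 106, 84, 72, 78, 98, 120, 124, 124, 126, 125, 122, 107, 93, 107, 124, 130, 123, 111, 125, 125, 124, 128, 130, 129, 119, 88, 78, 77, 76]
scene -50 [157, 157, 157, 153, 130, 115, 105, 106, 108, 108, 109, 108, 106, 101, 99, 92, 68, 62, 64, 63, 67, 72, 69, 61, 59, 58, 56, 59, 81, 93, 96, 98, 92, 84, 68, 55, 52, 61, 75, 80, 72, 72, 72, 72, 73]
scene -24 [155, 154, 153, 151, 149, 149, 141, 120, 1
[... 964 characters left out ...]
t 24 [207, 207, 139, 74, 130, 126, 202, 88, 137, 137, 139, 135, 132, 136, 23, 25, 26, 27, 25, 19, 17, 20, 17, 14, 17, 19, 15, 10, 14, 14, 21, 23, 20, 22, 23, 23, 23, 23, 22, 36, 53, 51, 12, 15, 14]
wrist 50 [205, 206, 139, 78, 135, 105, 142, 97, 138, 139, 137, 136, 135, 136, 136, 137, 138, 138, 136, 121, 79, 78, 76, 80, 36, 21, 15, 17, 16, 18, 26, 25, 22, 20, 19, 23, 22, 24, 24, 34, 54, 49, 11, 10, 13]
[-84, -80, -76, -72, -68, -64, -60, -56, -52, -48, -44, -40, -36, -32, -28, -24, -20, -16, -12, -8, -4, 0, 4, 8, 12, 16, 20, 24, 28, 32, 36, 40, 44, 48, 52, 56, 60, 64, 68, 72, 76, 80, 84, 88, 92]
t 9.75 case [-1.8  0.7 16.2] F case [-13.1, -2.2, 20.1] w 0.9 yaw x 77.7 z [ 0.006  0.002 -1.   ]
```

```bash
python3 - <<'E'
from h import *
c=robot.camera("wrist"); s=robot.read_state()
g1=c["color"].mean(2).astype(np.float32)
Rm,_=cv2.Rodrigues(np.array(c["rvec"],float)); t=np.array(c["tvec"],float).ravel()
d=lambda a:np.r_[O+a[0]*ex+a[1]*ey,a[2]]
shift=d([-14.9,-.9,56.2])-np.array(s["position"])
c2=dict(c); c2["tvec"]=t-Rm@shift
crop=cv2.imread("pics/s7.png")[:330,:422]; old=cv2.resize(crop,(320,250)).mean(2).astype(np.float32)
xs=np.arange(-84,-40,1.5)
for y in(-50,-24,-10,10,24,50):
  for nm,cc,g,off in(("now",c,g1,(0,0)),("old",c2,old,(160,150))):
    uv=(proj(cc,[np.r_[O+x*ex+y*ey,34] for x in xs])-off).astype(np.float32)
    print(y,nm,cv2.remap(g,uv[None],None,cv2.INTER_LINEAR)[0].astype(int).tolist())
print(xs.tolist())
E
```

```text
-50 now [203, 204, 203, 201, 180, 129, 135, 108, 76, 119, 132, 132, 130, 100, 121, 132, 135, 121, 107, 98, 138, 137, 138, 137, 137, 138, 134, 139, 137, 136]
-50 old [0, 0, 0, 0, 0, 0, 0, 0, 0, 0, 0, 0, 0, 0, 0, 0, 125, 116, 107, 111, 112, 111, 110, 113, 111, 112, 110, 111, 112, 108]
-24 now [203, 206, 206, 208, 185, 130, 138, 108, 75, 73, 122, 129, 129, 133, 129, 187, 202, 158, 87, 106, 136, 133, 135, 135, 135, 135, 134, 136, 135, 136]
-24 old [0, 0, 0, 0, 0, 0, 0, 0, 0, 0, 0, 0, 0, 0, 0, 0, 189, 146, 99, 110, 109, 109, 108, 109, 110, 109, 108, 109, 108, 109]
-10 now [204, 202, 208, 205, 184, 131, 136, 106, 74, 122, 131, 133, 128, 101, 125, 138, 142, 123, 101, 99, 140, 136, 135, 137, 137, 138, 137, 136, 136, 136]
-10 old [0, 0, 0, 0, 0, 0, 0, 0, 0, 0, 0, 0, 0, 0, 0, 0, 129, 117, 104, 110, 108, 107, 107, 109, 110, 112, 110, 110, 110, 109]
10 now [197, 197, 203, 205, 183, 131, 134, 103, 74, 88, 132, 131, 129, 91, 122, 141, 148, 132, 113, 107, 138, 139, 137, 136, 136, 133, 137, 135, 137, 139]
10 old [0, 0, 0, 0, 0, 0, 0, 0, 0, 0, 0, 0, 0, 0, 0, 0, 139, 129, 108, 110, 110, 109, 107, 109, 108, 110, 108, 109, 109, 110]
24 now [205, 205, 206, 207, 187, 133, 136, 103, 76, 79, 128, 129, 132, 128, 127, 184, 202, 161, 91, 107, 138, 137, 135, 136, 137, 136, 139, 137, 139, 136]
24 old [0, 0, 0, 0, 0, 0, 0, 0, 0, 0, 0, 0, 0, 0, 0, 0, 190, 153, 100, 109, 108, 108, 109, 109, 109, 109, 106, 108, 109, 107]
50 now [206, 206, 207, 204, 173, 133, 138, 93, 78, 89, 135, 132, 128, 93, 120, 135, 141, 132, 111, 105, 136, 137, 138, 138, 137, 138, 137, 138, 133, 134]
50 old [0, 0, 0, 0, 0, 0, 0, 0, 0, 0, 0, 0, 0, 0, 0, 0, 132, 123, 107, 109, 107, 108, 108, 110, 108, 111, 107, 107, 105, 107]
[-84.0, -82.5, -81.0, -79.5, -78.0, -76.5, -75.0, -73.5, -72.0, -70.5, -69.0, -67.5, -66.0, -64.5, -63.0, -61.5, -60.0, -58.5, -57.0, -55.5, -54.0, -52.5, -51.0, -49.5, -48.0, -46.5, -45.0, -43.5, -42.0, -40.5]
```

The hinge has not moved while the tip meets 13 N along and 20 N down, so the edge is probably catching on the lip's mouth. I drag back with the press on, so the pin goes fully back, then press again.

Call:
{"fn": "play_rows", "kwargs": {
  "targets": [
    [[0.1, 0, 0, 0, 0, 0], [0.1, 0, 0, 0, 0, 0], [0.1, 0, 0, 0, 0, 0], [0.1, 0, 0, 0, 0, 0], [0.1, 0, 0, 0, 0, 0], [0, 0, 0, 0, 0, 0]]
  ]
}}

```text
t: 10.4
position: [574.9, 119.4, 14.1]
tcp_rot: [0.779, 0.627, 0.0, -0.0]
ft_force: [0.8, 2.0, 2.1]
width: 0.4
finger_force: 1.1
```

```bash
cat >> h.py <<'E'
def hinge():
    c=robot.camera("wrist"); g=c["color"].mean(2).astype(np.float32); xs=np.arange(-80,-45,1.5)
    for y in(-50,24):
        uv=proj(c,[np.r_[O+x*ex+y*ey,34] for x in xs]).astype(np.float32)
        print(y,cv2.remap(g,uv[None],None,cv2.INTER_LINEAR)[0].astype(int).tolist())
E
python3 - <<'E'
from h import *
where();hinge();where()
import pickle
cs=pickle.load(open("c0.pkl","rb"))
for off in(15,20,25,30):
  b=np.array([605.3,256.1,186.2+off])
  print(off,[ (proj(cs["side"],[b+np.r_[f*ex,0]])*.75-.125).round(1).tolist() for f in(0,6,10)])
E
```

```text
t 10.4 case [-25.2  -1.1  14.1] F case [-2.1, 0.4, 2.1] w 0.4 yaw x 77.7 z [-0.  0. -1.]
-50 [46, 102, 122, 111, 111, 115, 117, 117, 91, 86, 108, 117, 119, 110, 99, 88, 121, 123, 123, 120, 121, 123, 122, 123]
24 [53, 109, 123, 103, 66, 113, 114, 112, 115, 106, 109, 168, 178, 140, 77, 95, 120, 122, 122, 120, 122, 121, 118, 121]
t 10.45 case [-25.1  -1.   14.2] F case [-1.9, -0.5, 1.8] w 0.1 yaw x 77.7 z [ 0.  0. -1.]
15 [[[263.3, 68.9]], [[263.3, 69.9]], [[263.3, 70.6]]]
20 [[[263.4, 67.2]], [[263.4, 68.2]], [[263.4, 68.9]]]
25 [[[263.5, 65.5]], [[263.5, 66.5]], [[263.5, 67.1]]]
30 [[[263.6, 63.7]], [[263.6, 64.7]], [[263.6, 65.4]]]
```

Backing off moved the pin back about 2–3 mm, and the gap at the hinge wall closed. So it had crept forward and the edge was sitting on the lip's mouth. Now I press straight down.

Call:
{"fn": "play_rows", "kwargs": {
  "targets": [
    [[0, 0, 0.05, 0, 0, 0], [0, 0, 0.04, 0, 0, 0], [0, 0, 0.03, 0, 0, 0], [0, 0, 0, 0, 0, 0]]
  ]
}}

```text
t: 10.85
position: [575.0, 118.7, 8.4]
tcp_rot: [0.779, 0.627, 0.0, 0.0]
ft_force: [-0.5, 3.0, 6.1]
width: 0.5
finger_force: 2.4
```

```bash
python3 - <<'E'
from h import *
where();hinge();where()
E
```

```text
t 10.85 case [-24.6  -0.8   8.4] F case [-2.8, -1.1, 6.1] w 0.5 yaw x 77.7 z [ 0.001  0.    -1.   ]
-50 [52, 104, 123, 111, 115, 119, 118, 115, 86, 94, 112, 119, 120, 108, 92, 85, 121, 119, 119, 119, 120, 120, 121, 119]
24 [53, 107, 126, 103, 68, 114, 115, 117, 118, 107, 134, 178, 177, 136, 63, 108, 119, 118, 118, 119, 120, 119, 119, 119]
t 10.9 case [-24.7  -0.8   8.4] F case [-1.3, -0.1, 4.2] w 0.5 yaw x 77.7 z [ 0.  0. -1.]
```

Call:
{"fn": "play_rows", "kwargs": {
  "targets": [
    [[0, 0, 0.03, 0, 0, 0], [0, 0, 0.03, 0, 0, 0], [0, 0, 0, 0, 0, 0], [0, 0, 0, 0, 0, 0]]
  ]
}}

```text
t: 11.3
position: [575.0, 118.5, 5.5]
tcp_rot: [0.779, 0.627, 0.0, 0.0]
ft_force: [-0.9, 0.6, 5.7]
width: 0.3
finger_force: 2.8
```

```bash
python3 - <<'E'
from h import *
where();theta();where()
E
```

```text
t 11.3 case [-24.5  -0.8   5.5] F case [-0.4, -1.0, 5.7] w 0.3 yaw x 77.7 z [ 0.  0. -1.]
pred rows y52 th 0...6 [231, 226, 220, 214, 208, 201, 194]
(319, [161, 162, 161, 162, 159, 151, 117, 116, 117, 103, 71, 75, 87, 89, 91, 88, 88, 88, 89, 90, 89, 90, 90, 95, 100, 93, 91, 92, 89, 76, 73])
(323, [163, 159, 161, 162, 149, 114, 117, 116, 117, 102, 76, 75, 87, 88, 89, 86, 90, 86, 90, 86, 90, 87, 88, 94, 101, 97, 90, 90, 88, 75, 74])
(370, [164, 166, 164, 165, 166, 151, 122, 113, 117, 118, 111, 82, 76, 93, 122, 126, 126, 129, 128, 116, 96, 108, 129, 130, 125, 125, 123, 124, 128, 125, 80])
(374, [165, 167, 168, 167, 167, 164, 161, 130, 111, 112, 109, 83, 73, 83, 89, 87, 87, 88, 88, 90, 90, 91, 100, 129, 132, 131, 135, 139, 126, 123, 84])
t 11.35 case [-24.5  -0.8   5.4] F case [-1.5, -2.0, 5.9] w 0.3 yaw x 77.7 z [ 0.  0. -1.]
```

Now it really is flat: z = 5.4, about 5.8 N as the spring should give, and the dark step at the lip mouth is gone. I push along.

Call:
{"fn": "play_rows", "kwargs": {
  "targets": [
    [[-0.1, 0, 0, 0, 0, 0], [-0.1, 0, 0, 0, 0, 0], [-0.1, 0, 0, 0, 0, 0], [-0.1, 0, 0, 0, 0, 0], [-0.1, 0, 0, 0, 0, 0], [0, 0, 0, 0, 0, 0]]
  ]
}}

```text
t: 11.95
position: [569.2, 93.3, 5.2]
tcp_rot: [0.779, 0.627, -0.0, -0.0]
ft_force: [-0.5, -1.7, 2.1]
width: 0.7
finger_force: 1.1
```

```bash
python3 - <<'E'
from h import *
where();hinge();where()
E
```

```text
t 11.95 case [ 1.4 -1.   5.2] F case [1.8, -0.1, 2.1] w 0.7 yaw x 77.6 z [-0.001 -0.    -1.   ]
-50 [213, 211, 142, 147, 136, 82, 88, 144, 132, 113, 132, 142, 140, 123, 110, 93, 137, 140, 141, 139, 141, 140, 141, 142]
24 [220, 220, 138, 150, 135, 75, 83, 116, 139, 139, 145, 203, 209, 167, 80, 119, 139, 141, 139, 139, 139, 139, 140, 138]
t 12.0 case [ 1.2 -0.9  5.2] F case [2.4, 0.3, 1.9] w 0.3 yaw x 77.7 z [-0.001 -0.    -1.   ]
```

Call:
{"fn": "play_rows", "kwargs": {
  "targets": [
    [[-0.1, 0, 0.01, 0, 0, 0], [-0.1, 0, 0.01, 0, 0, 0], [-0.1, 0, 0, 0, 0, 0], [0, 0, 0, 0, 0, 0]]
  ]
}}

```text
t: 12.4
position: [566.3, 79.0, 4.4]
tcp_rot: [0.779, 0.627, 0.0, 0.0]
ft_force: [0.1, -2.1, 5.2]
width: 0.5
finger_force: 2.9
```

```bash
python3 - <<'E'
from h import *
where();hinge();where()
E
```

```text
t 12.4 case [16.1 -0.8  4.4] F case [2.0, 0.5, 5.2] w 0.5 yaw x 77.7 z [ 0. -0. -1.]
-50 [226, 225, 225, 150, 155, 137, 61, 91, 138, 157, 152, 153, 153, 149, 137, 127, 146, 151, 149, 135, 116, 98, 148, 150]
24 [228, 229, 230, 152, 156, 126, 58, 91, 88, 149, 153, 150, 150, 152, 153, 153, 161, 219, 220, 172, 87, 136, 153, 151]
t 12.45 case [16.1 -0.8  4.4] F case [1.9, 0.7, 4.8] w 0.7 yaw x 77.7 z [-0. -0. -1.]
```

The hinge has slid about 9 mm. I keep going.

Call:
{"fn": "play_rows", "kwargs": {
  "targets": [
    [[-0.08, 0, 0, 0, 0, 0], [-0.08, 0, 0, 0, 0, 0], [-0.06, 0, 0, 0, 0, 0], [0, 0, 0, 0, 0, 0]]
  ]
}}

```text
t: 12.85
position: [564.8, 70.6, 4.4]
tcp_rot: [0.779, 0.627, 0.002, -0.0]
ft_force: [4.3, 20.6, 2.3]
width: 0.6
finger_force: 11.7
```

```bash
sed -i 's/np.arange(-80,-45,1.5)/np.arange(-70,-28,1.5)/' h.py; python3 - <<'E'
from h import *
where();hinge();where()
E
```

```text
t 12.85 case [24.6 -0.5  4.4] F case [-21.1, -0.2, 2.3] w 0.6 yaw x 77.6 z [ 0.002  0.003 -1.   ]
-50 [47, 88, 110, 155, 153, 155, 151, 151, 149, 148, 147, 147, 148, 116, 132, 151, 149, 145, 127, 100, 136, 147, 149, 149, 151, 150, 148, 153]
24 [51, 87, 87, 138, 150, 151, 151, 149, 151, 150, 151, 151, 151, 154, 153, 188, 222, 180, 143, 110, 142, 149, 146, 147, 147, 146, 148, 149]
t 12.9 case [24.6 -0.5  4.4] F case [-21.9, -0.5, 2.7] w 0.4 yaw x 77.6 z [ 0.002  0.002 -1.   ]
```

It has slid about 17 mm or more and there is now firm resistance at 21 N. I press a bit more and push on to make sure it is home.

Call:
{"fn": "play_rows", "kwargs": {
  "targets": [
    [[0, 0, 0.04, 0, 0, 0], [-0.06, 0, 0, 0, 0, 0], [-0.06, 0, 0, 0, 0, 0], [0, 0, 0, 0, 0, 0]]
  ]
}}

```text
t: 13.3
position: [565.1, 69.4, 2.9]
tcp_rot: [0.78, 0.626, 0.005, -0.001]
ft_force: [11.5, 61.6, 0.6]
width: 0.6
finger_force: 34.4
```

```bash
python3 - <<'E'
from h import *
where();hinge();where()
E
```

```text
t 13.3 case [25.7  0.1  2.9] F case [-62.7, -2.0, 0.6] w 0.6 yaw x 77.6 z [ 0.006  0.007 -1.   ]
-50 [47, 86, 89, 153, 153, 152, 151, 152, 150, 149, 147, 149, 147, 122, 133, 148, 151, 145, 130, 105, 114, 150, 149, 149, 147, 151, 149, 150]
24 [49, 86, 88, 113, 153, 152, 151, 149, 150, 151, 152, 152, 152, 154, 153, 176, 221, 211, 150, 119, 140, 148, 147, 146, 149, 147, 148, 147]
t 13.35 case [25.7  0.1  2.9] F case [-61.6, -3.3, 0.3] w 0.1 yaw x 77.6 z [ 0.006  0.007 -1.   ]
```

It is against a hard stop: 62 N with no further travel. So it is home. I relax the push, lift clear and check.

Call:
{"fn": "play_rows", "kwargs": {
  "targets": [
    [[0.05, 0, 0, 0, 0, 0], [0.05, 0, -0.02, 0, 0, 0], [0.02, 0, -0.1, 0, 0, 0], [0, 0, -0.2, 0, 0, 0], [0, 0, -0.5, 0, 0, 0], [0, 0, -1, 0, 0, 0], [0, 0, -1, 0, 0, 0], [0, 0, 0, 0, 0, 0]]
  ]
}}

```text
t: 14.15
position: [566.1, 68.4, 148.9]
tcp_rot: [0.779, 0.627, 0.003, 0.003]
ft_force: [-0.1, -0.8, -0.9]
width: 0.5
finger_force: 0.0
```

```bash
python3 - <<'E'
from h import *
where();hinge();theta()
for n in("side","scene","wrist"):
    c=robot.camera(n); g=c["color"].mean(2).astype(np.float32)
    for y in(-50,0,50):
        xs=np.arange(-84,96,4)
        uv=proj(c,[np.r_[O+x*ex+y*ey,34] for x in xs]).astype(np.float32)
        print(n,y,cv2.remap(g,uv[None],None,cv2.INTER_LINEAR)[0].astype(int).tolist())
# moved bystanders? difference with start
import pickle
cs=pickle.load(open("c0.pkl","rb"));c=robot.camera("side")
dd=np.abs(c["color"].astype(int)-cs["side"]["color"]).max(2)
for nm,(a,b,e,f) in dict(knob=(255,287,320,350),bolt=(198,230,410,430),offcut=(200,242,242,298)).items(): print(nm,dd[a:b,e:f].mean().round(1),(dd[a:b,e:f]>60).sum())
red=(c["color"][:,:,2].astype(int)-c["color"][:,:,1]>80)[185:245,310:380].sum(); print("red pixels seen in tray",red)
E
```

```text
t 14.15 case [ 26.4   1.3 148.9] F case [0.8, 0.1, -0.9] w 0.5 yaw x 77.7 z [ 0.008 -0.    -1.   ]
-50 [58, 66, 92, 117, 117, 115, 117, 115, 116, 114, 115, 114, 112, 90, 99, 112, 115, 103, 89, 77, 113, 120, 121, 123, 119, 120, 120, 122]
24 [60, 67, 96, 115, 119, 116, 118, 117, 119, 117, 117, 118, 118, 118, 119, 152, 172, 138, 100, 96, 118, 119, 118, 119, 119, 120, 119, 118]
pred rows y52 th 0...6 [231, 226, 220, 214, 208, 201, 194]
(319, [158, 159, 158, 157, 154, 129, 83, 116, 119, 114, 115, 122, 122, 122, 123, 123, 122, 124, 124, 123, 124, 122, 94, 95, 96, 88, 89, 88, 87, 72, 76])
(323, [158, 157, 157, 160, 157, 138, 87, 114, 109, 111, 116, 122, 118, 121, 122, 121, 124, 123, 126, 123, 124, 121, 92, 92, 99, 96, 87, 88, 87, 72, 73])
(370, [161, 161, 161, 162, 162, 160, 148, 95, 108, 113, 112, 112, 110, 111, 114, 114, 124, 126, 124, 126, 126, 124, 125, 109, 94, 103, 97, 90, 92, 89, 76])
(374, [161, 162, 163, 165, 163, 160, 147, 94, 93, 146, 112, 111, 113, 114, 112, 114, 121, 123, 124, 125, 126, 124, 125, 114, 90, 98, 103, 95, 90, 91, 79])
side -50 [157, 157, 159, 159, 158, 154, 141, 11
[... 1268 characters left out ...]
, 182, 138, 83, 68, 119, 118, 117, 111, 111, 100, 114, 121, 122, 122, 134, 136, 133, 131, 131, 132, 131, 130, 131, 129, 129, 132, 131, 132, 130, 132, 129, 131, 85, 82, 81, 74, 61, 74, 74, 86, 85, 84, 114, 130]
wrist 0 [181, 182, 140, 77, 67, 120, 119, 119, 118, 117, 107, 119, 123, 121, 118, 121, 120, 103, 22, 22, 22, 23, 24, 24, 20, 25, 24, 24, 40, 131, 112, 83, 78, 78, 74, 77, 75, 67, 74, 42, 13, 6, 11, 12, 16]
wrist 50 [181, 178, 140, 70, 65, 121, 121, 119, 114, 113, 110, 118, 123, 125, 120, 117, 118, 121, 121, 123, 122, 120, 136, 137, 135, 136, 137, 138, 134, 132, 135, 133, 131, 80, 80, 83, 73, 68, 76, 72, 83, 79, 84, 119, 135]
knob 20.5 0
bolt 8.5 0
offcut 9.3 0
red pixels seen in tray 0
```

The cover stays shut with the tool clear. The knob, bolt and block are unchanged. As a check on the slide, I locate the stop's steep face in the wrist view against the tray's fixed walls.

```bash
python3 - <<'E'
from h import *
c=robot.camera("wrist"); g=c["color"].mean(2).astype(np.float32)
def prof(y,z,a,b,s=1):
    xs=np.arange(a,b,s); uv=proj(c,[np.r_[O+x*ex+y*ey,z] for x in xs]).astype(np.float32)
    print("y",y,"z",z,"from",a,cv2.remap(g,uv[None],None,cv2.INTER_LINEAR)[0].astype(int).tolist())
prof(22,34,22,46);prof(-22,34,22,46);prof(45,34,44,92);prof(0,22,-84,-60);prof(45,22,-84,-60);prof(0,34,-22,-8)
s=robot.camera("side"); c=s; g=s["color"].mean(2).astype(np.float32)
prof(45,42,60,92);prof(-20,34,10,50)
E
```

```text
y 22 z 34 from 22 [22, 24, 22, 25, 24, 25, 43, 88, 122, 133, 134, 135, 133, 126, 114, 83, 56, 70, 109, 124, 122, 121, 120, 116]
y -22 z 34 from 22 [24, 27, 23, 26, 24, 28, 48, 94, 124, 133, 133, 131, 125, 119, 113, 83, 54, 49, 68, 75, 71, 74, 81, 80]
y 45 z 34 from 44 [131, 123, 109, 91, 81, 80, 80, 81, 80, 81, 81, 79, 82, 83, 83, 82, 78, 75, 69, 67, 66, 74, 101, 120, 110, 96, 95, 99, 110, 115, 112, 114, 116, 117, 119, 124, 127, 127, 122, 113, 114, 123, 129, 127, 126, 130, 134, 132]
y 0 z 22 from -84 [179, 179, 180, 182, 182, 183, 172, 139, 124, 120, 112, 80, 46, 57, 67, 65, 75, 104, 119, 119, 121, 120, 120, 120]
y 45 z 22 from -84 [181, 180, 179, 179, 179, 181, 166, 134, 125, 123, 113, 77, 47, 53, 64, 68, 76, 106, 118, 121, 120, 122, 121, 120]
y 0 z 34 from -22 [120, 119, 120, 119, 120, 119, 96, 44, 20, 19, 21, 22, 22, 22]
y 45 z 42 from 60 [102, 104, 105, 106, 107, 107, 107, 106, 106, 104, 102, 99, 98, 96, 95, 96, 97, 98, 99, 99, 99, 99, 97, 94, 90, 87, 84, 81, 79, 76, 75, 75]
y -20 z 34 from 10 [32, 31, 32, 33, 34, 34, 32, 31, 35, 40, 45, 53, 62, 71, 79, 87, 95, 97, 99, 100, 100, 100, 100, 101, 101, 101, 101, 100, 100, 100, 100, 100, 100, 100, 100, 100, 100, 101, 101, 102]
```

The steep face's foot is at about 37 in my frame, or 38 after the 1.4 mm wall correction. Fully home puts it at 38, so the slide is about 22 mm. I hand in.

```bash
python3 -c "
from h import *
print(robot.finish_job())"
```

```text
the job is handed in; nothing more can be done
None
```

The job is handed in at about 14 s of the 38 s allowed; no verdict was returned. The cover is folded down and slid home under the lip (about 22 mm by the camera), and it stayed shut after the arm lifted clear; the knob, bolt and block are unmoved, and the blade was never touched.

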